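# Fold the tool chest's hasp shut and secure it with the spring hook

### The job

The tool chest is going back on the shelf: fold its hasp right down over the staple, then secure it with the spring hook lying on the bench (the steel one with the sprung gate, not the plain open hook). Press the gate against the staple so that the hook clips around one leg of the staple, give it a firm tug (about 10 N) towards the hook's eye end, with the gate shut, to prove that it has caught, and let it go so that it stays clipped with hasp and lid shut. Leave everything else on the bench alone.

Things in the scene. Friction and masses are not known exactly. Their poses are not given: they have to be found in the camera images.
- chest: olive steel tool chest on the bench, 340 wide, 348 deep, 252 high, its front edge 45 high. Origin: centre of its underside; x to its back. Its front face slopes up at 34 degrees away from the robot, flat and bare but for the hasp: a fixed apron below, the lid above
- staple: bent 10 mm steel rod on the sloping apron. Origin on the face, under its middle. x: up the slope, y: level, z: square out of the face. Two legs along z at x = -22 and +22 mm, y = 0; arch between them, underside 30, top 40 mm above the face; the 34 mm wide opening looks along y. The face runs from x = -130 to +230 mm and y = -170 to 170 mm
- leg_low (a point): point in the staple's lower leg, 14 mm above the face
- leg_high (a point): point in the staple's upper leg, 14 mm above the face
- lid (a joint): the chest's lid, the upper half of the slope (from x = +50 mm in the staple's frame), hinged at the chest's top edge, held shut by its weight (1.4 kg). Radians, 0 = shut, grows as it is lifted
- hasp (a joint): the hasp's steel strap, radians: 0 = flat down over the staple, which stands up through its slot (strap top 7 mm above the face); 1.57 = square to the face; larger leans back up the slope; stop at 2.6. Starts at 1.9 to 2.45. Its pin rubs (0.07 N m): near upright it stays as left, pushed well down past square it falls shut by its own weight
- hasp_pin (a point): the strap's hinge pin on the lid, along the staple's y; 100 mm up the slope from the staple, 5 mm above the face. The strap is 46 wide, 4 thick and 165 long from here: solid from 4 to 65 mm, slot 16 wide from 65 to 135 mm, then a solid toe with its tip bent up
- hasp_toe (a point): middle of the strap's solid toe, 145 mm from the pin
- hook: the spring hook: bright steel snap hook, 190 long, 62 wide, 14 thick, 0.3 to 0.5 kg, lying flat. Origin on its underside in the loop, 7 mm below hook_mid, same axes
- hook_mid (a point): point in the hook's loop, at mid thickness. x: towards its rounded bowl end (outer end at x = 85 mm; the closed eye ends at x = -105 mm); y: towards the gate side; z: up, out of its flat side. 14 mm round stock: back bar along y = -24 mm, bowl curving round to the nose. Free space in the loop: x -10 to 71 mm, y -17 to 15 mm
- hook_neck (a point): middle of the hook's neck, the place to grip: a solid bar 20 mm wide (along the hook's y), 14 mm thick, from x = -70 to -34 mm on the centre line
- hook_nose (a point): tip of the hook's nose, at x = 41, y = 20 mm, where the gate's free end rests. A rod pressed on the nose does not open the gate
- gate (a joint): the hook's sprung gate, a 9 mm bar along y = 20 mm from its pin at x = -20 mm to the nose (hook_mid frame). Radians, 0 = shut, grows as it is pressed in (-y), stop 0.56; 2 to 7 N at its free end. A 10 mm rod pressed on it at x = 15 to 33 mm swings it in; once the rod is past the nose (y under 8 mm) and moved on into the bowl (x over 55 mm) it springs shut behind it
- open_hook: plain lifting hook of the same steel, 165 mm long, with a closed eye, an open mouth and NO gate; a bystander. Origin on its underside
- pipe_wrench: pipe wrench with a blue handle, 270 mm long, lying to the right of the chest; a bystander. Origin on its underside
- tape: roll of masking tape, 104 mm across, 24 mm high, lying in front of the chest, to its right; a bystander. Origin at the centre of its underside
- spanner: combination spanner, 190 mm long, lying flat left of the hooks; a bystander. Origin on its underside
- shackle: bow shackle with its pin, 85 mm long, lying flat at the far left; a bystander. Origin on its underside

How it is judged:
On the way, in this order (a step that is already met when the one before it is completed fails the run):
1. the hasp is folded down over the staple (value of joint hasp below 0.08 rad and value of joint lid below 0.04 rad), for 0.2 s.
2. the hook's gate is pressed open at the staple (value of joint gate above 0.2 rad and (distance between hook_mid and leg_low below 0.07 m or distance between hook_mid and leg_high below 0.07 m)), for 0.05 s.
3. clipped around one leg with the gate shut, the hook is tugged: its bowl pulls on the staple with more than 6 N ((((x of leg_low in the frame of hook_mid between 0.05 and 0.075 m and y of leg_low in the frame of hook_mid between -0.02 and 0.018 m and z of leg_low in the frame of hook_mid between -0.03 and 0.03 m) and not (x of leg_high in the frame of hook_mid between -0.012 and 0.075 m and y of leg_high in the frame of hook_mid between -0.02 and 0.018 m and z of leg_high in the frame of hook_mid between -0.03 and 0.03 m)) or ((x of leg_high in the frame of hook_mid between 0.05 and 0.075 m and y of leg_high in the frame of hook_mid between -0.02 and 0.018 m and z of leg_high in the frame of hook_mid between -0.03 and 0.03 m) and not (x of leg_low in the frame of hook_mid between -0.012 and 0.075 m and y of leg_low in the frame of hook_mid between -0.02 and 0.018 m and z of leg_low in the frame of hook_mid between -0.03 and 0.03 m))) and value of joint gate below 0.08 rad and contact force between hook and staple above 6 N), for 0.05 s.
At the end, for the whole second after the job is handed in: The hasp is down over the staple (within 0.08 rad of flat) and the lid shut (within 0.04 rad); exactly one leg of the staple passes through the hook's loop, the gate is shut (within 0.08 rad), and the hook is let go and at rest (all of step 1 and (((x of leg_low in the frame of hook_mid between -0.012 and 0.075 m and y of leg_low in the frame of hook_mid between -0.02 and 0.018 m and z of leg_low in the frame of hook_mid between -0.03 and 0.03 m) and not (x of leg_high in the frame of hook_mid between -0.012 and 0.075 m and y of leg_high in the frame of hook_mid between -0.02 and 0.018 m and z of leg_high in the frame of hook_mid between -0.03 and 0.03 m)) or ((x of leg_high in the frame of hook_mid between -0.012 and 0.075 m and y of leg_high in the frame of hook_mid between -0.02 and 0.018 m and z of leg_high in the frame of hook_mid between -0.03 and 0.03 m) and not (x of leg_low in the frame of hook_mid between -0.012 and 0.075 m and y of leg_low in the frame of hook_mid between -0.02 and 0.018 m and z of leg_low in the frame of hook_mid between -0.03 and 0.03 m))) and value of joint gate below 0.08 rad and linear speed of hook below 0.03 m/s and angular speed of hook below 0.3 rad/s and contact force between the fingers and hook below 0.1 N); the robot touches nothing.
It fails at once if open hook moved by more than 30 mm (distance of open_hook from where it was at the start of the episode above 0.03 m).
It fails at once if pipe wrench moved by more than 30 mm (distance of pipe_wrench from where it was at the start of the episode above 0.03 m).
It fails at once if tape moved by more than 30 mm (distance of tape from where it was at the start of the episode above 0.03 m).
It fails at once if spanner moved by more than 30 mm (distance of spanner from where it was at the start of the episode above 0.03 m).
It fails at once if shackle moved by more than 30 mm (distance of shackle from where it was at the start of the episode above 0.03 m).
It also fails if it takes over 64 s, if anything falls off the work surface, if the arm or the gripper's body presses on something with over 40 N, if the wrist force passes 120 N, or if a joint passes its speed limit or range.

### The arm

A 6-joint arm with a two-finger parallel gripper is mounted at the origin on the work surface. World frame = base frame: x ahead of the robot, y to its left, z up, the work surface at z = 0. Lengths are in m, angles in rad, forces in N, time in s.
With the tool pointing down it reaches from about 0.275 to 0.85 m from the base axis. Payload 5.2 kg.
Tool frame: the origin (TCP) lies at the very end of the fingers, on their centre line; the grasp point (between the pads) lies 19 mm behind it; x points along the fingers, y is the direction in which the jaws open and shut, and the axes are right-handed (so a half turn about x gives the same grasp; the last joint's range is limited). The gripper opens to 85 mm and grips with 20 to 120 N. Pads are 22 mm wide; open, the fingers measure 114 mm over their backs; the gripper's body (76 mm by 85 mm) begins 54 mm behind the grasp point. The pads swing forward as they close: fully open they stand 13 mm farther back than shut.
Start: joints at [-1.352, 0.259, 1.535, -0, 1.348, -0.203], TCP at [0.225, -0.502, 0.231] pointing down, gripper open.
Joint ranges: [-3.14, 3.14], [-0.91, 2.08], [0.19, 2.58], [-1.22, 4.36], [0.22, 2.71], [-3.12, 3.12]. Speed limits (rad/s): [2.57, 2.57, 3.14, 3.14, 3.14, 3.14].

### API

Orientations are given as a unit quaternion [w, x, y, z].
In Python, from workcell import get_state, snapshot, camera_model, close_job gives the robot as it stands.
- The arm moves only by the shell command python3 -m inch 'ROWS' [OPENING]. ROWS is JSON, a list of rows, each a list of 2 entries, a list of its own where there are three numbers: the shift along the tool's x, y, z in m, then the turn about the tool's x in rad. A call has exactly 5 rows; each row is the pose to reach, as a shift and turn from the pose commanded when the call began, along the tool's axes at that moment; what a row does not reach only later rows make up. A row lasts 1/10 s, in which the tool goes at most 50 mm and 8.59 degrees, less where a joint would pass 70% of its speed; a pose out of reach is approached as far as the arm can. A call with a gripper value outside its range is refused whole. OPENING is the opening, from 0 (shut) to 1 (fully open), set as the call begins (- or left out, the last holds). The fingers move at their own pace and stop on an object; the grip force is fixed at half the most. Time passes only in rows, so rows that repeat a pose let the fingers close, or fill a call up. It gives the time, the measured TCP pose, the force and the opening at its end, in the units of the state.
- get_state(): the state, without advancing time (a new reading comes with each control period).
- snapshot(name): name is "scene" or "top" or "wrist"; returns (picture, depth): 400x640x3 uint8, red, green, blue; 400x640 float32, m along the optical axis (not along the pixel's ray), 0 where there is no reading.
- camera_model(name): a dict with "camera_matrix" (3x3 intrinsics, pixels), "distortion" ([k1, k2, p1, p2, k3] as OpenCV has them; the pictures are not rectified), "R" (3x3) and "t" (3): a world point X has camera coordinates R X + t. Camera axes: x right, y down, z forward; pixel columns grow to the right and rows downward; lengths in m; the calibration is good to about 2 mm. A picture is of the moment at which its call begins: read the wrist's pose just before it. camera_model takes no time and is no camera call; for the wrist camera it gives the pose at the moment of the call.
- close_job(): hands the job in, once; it reports no verdict.
The state is a dict: "t": time; "q": joint angles; "joint_vel": joint speeds; "tau": joint torques, N m; "tcp_pos": TCP position; "ee_rot": TCP orientation; "wrist_force": force on the tool from outside, world axes, zero at the start; "moment": the same for the moment, N m; "gripper_width": finger opening in m.
Only numpy, scipy, OpenCV 4.12 (cv2) and the standard library are available. Lean on these libraries where they do the work, as an engineer would, in place of code of your own. Each camera call takes 0.05 s, during which the arm holds its last target.

## Working session

There is one attempt and no reset: what is moved stays moved. The work goes in short steps, Python scripts to look and compute and a shell command to move; the robot and the scene stay as the last step left them, time stands still between calls to the robot, and variables do not carry over. Pictures are saved under pics/ and viewed, and the job is handed in when it is done.

```bash
ls; mkdir -p pics
cat > h.py <<'E'
import numpy as np, cv2
from workcell import *
def save(name,fn):
    p,d=snapshot(name); cv2.imwrite('pics/'+fn+'.png',p[:,:,::-1]); np.savez('pics/'+fn+'.npz',p=p,d=d,**{k:np.array(v) for k,v in camera_model(name).items()})
    return p,d
def load(fn): return np.load('pics/'+fn+'.npz')
def pts(z,uv,depth=None):
    uv=np.array(uv,float).reshape(-1,1,2)
    n=cv2.undistortPoints(uv,z['camera_matrix'],z['distortion']).reshape(-1,2)
    r=np.c_[n,np.ones(len(n))]@z['R']; c=-z['R'].T@z['t']
    return c,r
def onz(z,uv,h):
    c,r=pts(z,uv); return c+r*((h-c[2])/r[:,2])[:,None]
def dep(z,uv,w=1):
    c,r=pts(z,uv); o=[]
    for (u,v),k in zip(np.array(uv).reshape(-1,2),r):
        u,v=int(round(u)),int(round(v)); a=z['d'][v-w:v+w+1,u-w:u+w+1]; a=a[a>0]
        o.append(c+k*(np.median(a) if len(a) else np.nan))
    return np.array(o)
def cloud(z):
    d=z['d']; v,u=np.mgrid[:d.shape[0],:d.shape[1]]
    c,r=pts(z,np.c_[u.ravel(),v.ravel()]); P=c+r*d.ravel()[:,None]; P[d.ravel()<=0]=np.nan
    return P.reshape(*d.shape,3)
E
python3 - <<'E'
from h import *
for n in ['scene','top','wrist']: save(n,n+'0')
s=get_state(); print(s)
for n in ['scene','top','wrist']: m=camera_model(n); print(n,m['R'],m['t'],m['camera_matrix'])
E
```

```text
pics
{'t': 0.15, 'q': array([-1.35180538e+00,  2.59192537e-01,  1.53583254e+00, -1.51010325e-05,
        1.34801427e+00, -2.02780425e-01]), 'joint_vel': array([ 0.00028692, -0.00238454, -0.00221304,  0.00016847, -0.00077319,
       -0.00088137]), 'tau': array([ 2.59967717e-03, -4.46385527e+01, -2.90819120e+01, -2.62744970e-04,
        8.15007807e-03,  4.82596192e-05]), 'tcp_pos': array([ 0.22509299, -0.50138073,  0.23065622]), 'ee_rot': array([-0.14750556, -0.69143169, -0.14852841,  0.69145039]), 'wrist_force': array([ 0.08333985,  0.13140539, -0.07625019]), 'moment': array([-0.00125963, -0.01033986, -0.02500599]), 'gripper_width': 0.08542782236848143}
scene [[-0.73027892  0.68309837 -0.00832586]
 [ 0.58391416  0.61782548 -0.52662694]
 [-0.35459408 -0.38944614 -0.85005573]] [ 0.41787976 -0.20935063  1.76052055] [[480.52324889   0.         314.95065371]
 [  0.         480.52324889 190.91065006]
 [  0.           0.           1.        ]]
top [[ 0.02894784 -0.99955433  0.00729199]
 [-0.9839113  -0.02977993 -0.17615822]
 [ 0.17629686 -0.00207527 -0.98433486]] [-0.06375192  0.55941966  1.63170395] [[461.54371668   0.         312.00928347]
 [  0.         461.54371668 199.48377201]
 [  0.           0.           1.        ]]
wrist [[ 0.40966733 -0.91223104 -0.00268576]
 [-0.87758141 -0.39490713  0.27184413]
 [-0.24904528 -0.10900869 -0.96233755]] [-0.54805236 -0.03523747  0.38016502] [[320.8587038    0.         316.20265888]
 [  0.         320.8587038  202.75490296]
 [  0.           0.           1.        ]]
```

View pics/scene0.png

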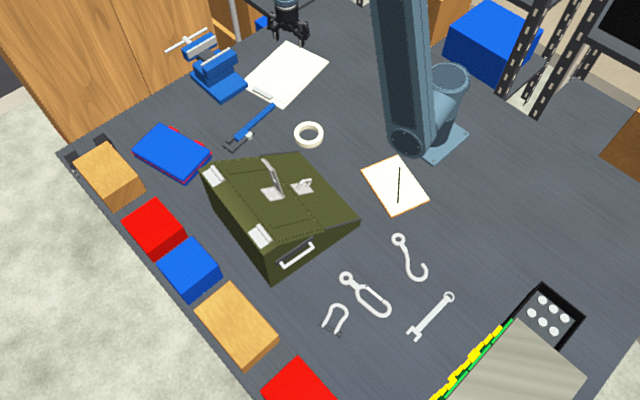

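View pics/top0.png

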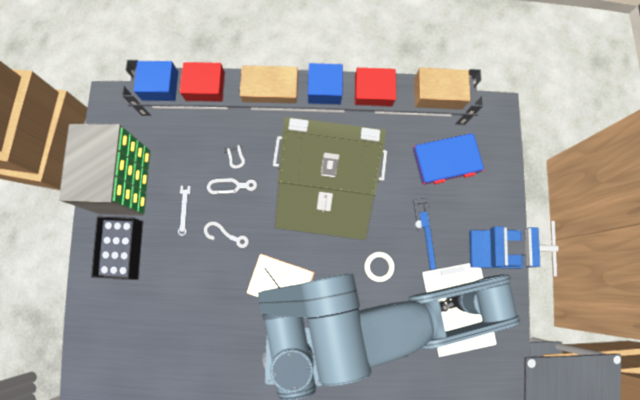

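View pics/wrist0.png

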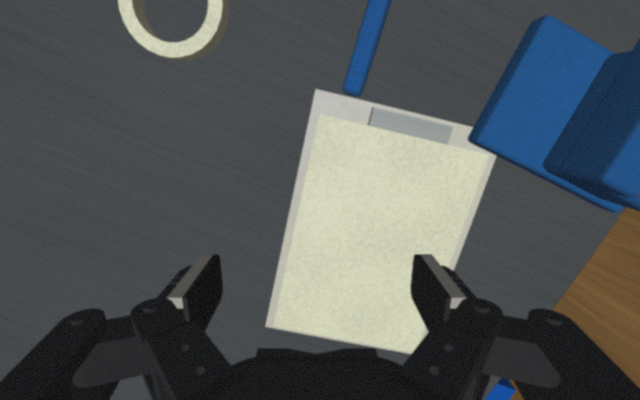

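The scene view shows the snap hook at about (365,297) and the chest at (280,220) with its strap raised at (272,170). The top view shows the hook at (230,186), with the eye at the right (250,185), and the staple at (324,202). Next: measurements.

Run:
```python
from h import *
z=load('top0'); c=z['p'][160:240,160:400][:,:,::-1]
a=cv2.resize(c,None,fx=3.3,fy=3.3,interpolation=cv2.INTER_CUBIC)
z2=load('scene0'); c=z2['p'][130:340,180:440][:,:,::-1]
b=cv2.resize(c,None,fx=3,fy=2.7,interpolation=cv2.INTER_CUBIC)
cv2.imwrite('pics/a.png',a);cv2.imwrite('pics/b.png',b)
P=cloud(z)
m=(P[:,:,2]>0.006)&(P[:,:,2]<0.05)
m[:,:]&=True
sub=np.zeros_like(m); sub[165:205,195:265]=1
# hook by brightness
g=z['p'].min(2)>120; mm=(g&sub.astype(bool)).astype(np.uint8)
n,l,st,ce=cv2.connectedComponentsWithStats(mm); print(st,ce)
print(P[186,205:262,2].round(3))
for nm in ['top0','scene0']:
    z=load(nm);P=cloud(z)
    # apron plane fit
    p=z['p'].astype(int); ol=(p[:,:,1]>p[:,:,2]+20)&(p[:,:,0]<130)&(P[:,:,2]>.03)&(P[:,:,2]<.26)&(P[:,:,0]>.3)
    Q=P[ol]; print(nm,len(Q),Q.min(0),Q.max(0))
```

```text
[[     0      0    640    400 254008]
 [   195    165     70     40   1910]
 [   254    165     11      1     11]
 [   217    185      1      2      2]
 [   219    185      4      2      4]
 [   250    194      1      1      1]
 [   255    199     10      3     16]
 [   224    201      1      2      2]
 [   226    201      1      2      2]
 [   228    200      2      1      2]
 [   232    200      1      1      1]
 [   236    200      2      1      2]
 [   240    200      1      1      1]
 [   242    200      2      1      2]
 [   252    200      2      1      2]
 [   243    203     11      2     15]
 [   257    203      8      2      9]
 [   227    204      7      1      7]
 [   236    204      1      1      1]
 [   238    204      1      1      1]
 [   255    204      1      1      1]] [[320.22612674 199.63607052]
 [226.03560209 181.5617801 ]
 [259.         165.        ]
 [217.         185.5       ]
 [220.5        185.25      ]
 [250.         194.        ]
 [260.375      200.        ]
 [224.         201.5       ]
 [226.         201.5       ]
 [228.5        200.        ]
 [232.     
[... 183 characters left out ...]
8888889]
 [230.         204.        ]
 [236.         204.        ]
 [238.         204.        ]
 [255.         204.        ]]
[-0.     0.001  0.016  0.015  0.02   0.009 -0.008 -0.     0.006 -0.004
 -0.     0.003  0.002  0.013 -0.004 -0.003  0.     0.001 -0.004  0.004
    nan  0.004 -0.003  0.004  0.004  0.002 -0.008  0.001 -0.001  0.003
  0.003  0.003  0.014  0.016  0.011  0.016  0.013  0.017  0.02   0.012
  0.019  0.014  0.01   0.015  0.021  0.004  0.001  0.003  0.012  0.014
  0.017  0.017  0.005 -0.006  0.006  0.009 -0.003]
top0 10677 [ 0.42431092 -0.58401085  0.03003391] [0.90499761 0.59407279 0.25991332]
scene0 9633 [ 0.38189588 -1.45635478  0.03001436] [1.02279461 0.60244755 0.25967832]
```

View pics/a.png

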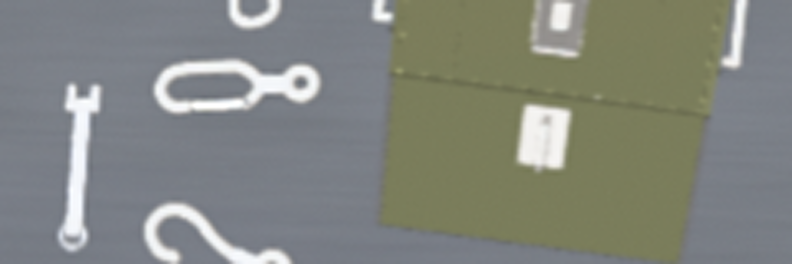

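View pics/b.png

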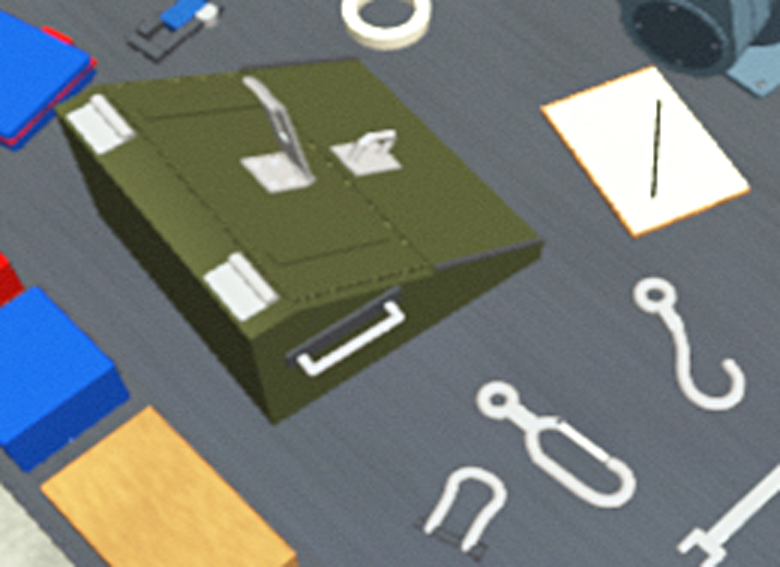

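Run:
```python
from h import *
from scipy.spatial.transform import Rotation as Ro
s=get_state();q=s['ee_rot'];R=Ro.from_quat([*q[1:],q[0]]).as_matrix();print(R.round(3))
for nm in ['top0','scene0']:
    z=load(nm);P=cloud(z)
    p=z['p'].astype(int); ol=(p[:,:,1]>p[:,:,2]+20)&(p[:,:,1]>=p[:,:,0]-5)&(p[:,:,0]<140)&(P[:,:,2]>.04)&(P[:,:,2]<.25)
    sub=np.zeros(ol.shape,bool)
    if nm=='top0': sub[190:240,275:385]=1
    else: sub[150:250,200:362]=1
    Q=P[ol&sub]
    for it in range(6):
        c=Q.mean(0);n=np.linalg.svd(Q-c)[2][2];n*=np.sign(n[2]);d=(Q-c)@n
        Q=Q[abs(d)<max(.006,1.5*d.std())] if it<5 else Q
    print(nm,len(Q),c,n,'slope',np.degrees(np.arccos(n[2])),'yaw',np.degrees(np.arctan2(-n[1],-n[0])),d.std())
z=load('top0')
# hook points on plane z=.007/.014
f=lambda u,v:[160+u/3.3,160+v/3.3]
print('hook top: eye,bowlend,nose side, back side', onz(z,[f(302,83),f(155,90),f(205,106),f(210,67)],.007).round(4))
g=lambda u,v:[180+u/3,130+v/2.7]
z=load('scene0');print('hook scene: eye, bowl far corner', onz(z,[g(497,400),g(632,490)],.007).round(4))
```

```text
[[-0.     0.409 -0.912]
 [ 0.001 -0.912 -0.409]
 [-1.    -0.001 -0.   ]]
top0 3424 [ 0.50745621 -0.09334755  0.09851325] [-0.55687312  0.05747416  0.82860669] slope 34.044123615045685 yaw -5.892560751924228 0.002809939893737657
scene0 6313 [ 0.6043957  -0.08104582  0.15992847] [-0.55494742  0.05898696  0.82979148] slope 33.922676344185376 yaw -6.067351784268089 0.0020235383515397384
hook top: eye,bowlend,nose side, back side [[0.6166 0.1819 0.007 ]
 [0.6036 0.3505 0.007 ]
 [0.5866 0.2916 0.007 ]
 [0.6323 0.2888 0.007 ]]
hook scene: eye, bowl far corner [[0.6201 0.188  0.007 ]
 [0.5972 0.3509 0.007 ]]
```

```bash
cat >> h.py <<'E'
N=np.array([-.5562,.0582,.8292]); N/=np.linalg.norm(N); C0=np.array([.555,-.0872,.1292])
E
python3 - <<'E'
from h import *
for nm in ['top0','scene0']:
    z=load(nm);P=cloud(z)
    H=(P-np.array([.50746,-.09335,.0985]))@N
    p=z['p'].astype(int); w=(p.min(2)>150)
    sub=np.zeros(w.shape,bool)
    if nm=='top0': sub[190:240,300:350]=1
    else: sub[160:205,285:320]=1
    m=w&sub; v,u=np.nonzero(m); print(nm,len(u),u.min(),u.max(),v.min(),v.max(),u.mean(),v.mean())
    rect=cv2.minAreaRect(np.c_[u,v].astype(np.float32)); b=cv2.boxPoints(rect); print(b)
    c,r=pts(z,b); 
    c2=np.array([.50746,-.09335,.0985])
    X=c+r*(((c2-c)@N)/(r@N))[:,None]; print(X.round(4), X.mean(0).round(4))
    print('depth-cloud heights',np.percentile(H[m],[5,25,50,75,95]).round(4))
    hi=m&(H>.02)
    print('high pts',hi.sum(),P[hi].mean(0).round(4) if hi.any() else '')
    # strap: grey tall pts
    big=np.zeros(w.shape,bool)
    if nm=='top0': big[130:190,300:360]=1
    else: big[140:200,250:300]=1
    s=big&(H>.03); print('strap',s.sum(), P[s][np.argsort(H[s])[::max(1,s.sum()//12)]].round(3).tolist())
E
```

```text
top0 262 317 332 192 210 324.3435114503817 200.9083969465649
[[316.09232 209.26157]
 [318.3846  190.9231 ]
 [332.53848 192.69232]
 [330.2462  211.03079]]
[[ 0.5171 -0.0624  0.1028]
 [ 0.5752 -0.0681  0.1422]
 [ 0.5704 -0.1171  0.1424]
 [ 0.5123 -0.1123  0.1031]] [ 0.5438 -0.09    0.1226]
depth-cloud heights [nan nan nan nan nan]
high pts 43 [ 0.5298 -0.0898  0.1574]
strap 234 [[0.628, -0.077, 0.215], [0.623, -0.116, 0.227], [0.626, -0.099, 0.24], [0.632, -0.082, 0.255], [0.631, -0.107, 0.274], [0.636, -0.087, 0.293], [0.635, -0.112, 0.31], [0.638, -0.108, 0.323], [0.639, -0.101, 0.331], [0.643, -0.076, 0.337], [0.646, -0.119, 0.344], [0.648, -0.119, 0.347], [0.647, -0.121, 0.352]]
scene0 230 291 312 178 194 302.4826086956522 186.33913043478262
[[290.26923 181.34615]
 [310.65387 177.26921]
 [313.5     191.49998]
 [293.11536 195.57692]]
[[ 0.5607 -0.123   0.1363]
 [ 0.4807 -0.1173  0.0822]
 [ 0.5205 -0.0606  0.105 ]
 [ 0.596  -0.0687  0.1562]] [ 0.5395 -0.0924  0.1199]
depth-cloud heights [-0.002   0.0003  0.0015  0.0121  0.0357]
high pts 46 [ 0.5334 -0.0853  0.1536]
strap 170 [[0.631, -0.112, 0.22], [0.634, -0.077, 0.232], [0.639, -0.078, 0.245], [0.634, -0.122, 0.255], [0.64, -0.083, 0.268], [0.638, -0.105, 0.281], [0.64, -0.114, 0.293], [0.643, -0.113, 0.306], [0.646, -0.076, 0.335], [0.655, -0.109, 0.346], [0.645, -0.114, 0.341], [0.651, -0.102, 0.346], [0.655, -0.088, 0.351]]
```

```bash
cat > rel.py <<'E'
import sys
from h import *
from scipy.spatial.transform import Rotation as Ro
# usage rel.py X Y Z [yaw_deg of tool y] : shift in tool axes
s=get_state();q=s['ee_rot'];R=Ro.from_quat([*q[1:],q[0]]).as_matrix()
a=[float(v) for v in sys.argv[1:]]
yaw=np.degrees(np.arctan2(R[1,1],R[0,1]))
print('t',round(s['t'],2),'pos',s['tcp_pos'].round(4),'yaw',yaw.round(2),'q',s['q'].round(2),'F',s['wrist_force'].round(1),'w',round(s['gripper_width'],4))
for k in range(0,len(a)//3*3,3): print('shift',(R.T@(np.array(a[k:k+3])-s['tcp_pos'])).round(4))
if len(a)%3: print('turn',np.radians(-(a[-1]-yaw)).round(3))
E
python3 -m inch '[[[-0.05,0,0],-0.14],[[-0.1,0,0],-0.28],[[-0.15,0,0],-0.42],[[-0.2,0,0],-0.56],[[-0.22,0,0],-0.7]]' 0; python3 rel.py .72 -.10 .45 84
```

```text
t: 0.65
tcp_pos: [0.2254, -0.5023, 0.4567]
ee_rot: [-0.38, -0.597, -0.375, 0.599]
wrist_force: [-0.7, 0.3, 0.4]
gripper_width: 0.0119
t 0.65 pos [ 0.2254 -0.5023  0.4567] yaw -25.39 q [-1.35  0.21  1.06  0.    1.86 -0.91] F [-0.7  0.3  0.4] w 0.0119
shift [ 0.0046  0.2744 -0.5755]
turn -1.909
```

```bash
python3 -m inch '[[[0,0.021,-0.045],-0.14],[[0,0.042,-0.09],-0.28],[[0,0.063,-0.135],-0.42],[[0,0.084,-0.18],-0.56],[[0,0.105,-0.225],-0.7]]' 0; python3 rel.py .72 -.10 .45 84
```

```text
t: 1.15
tcp_pos: [0.4186, -0.3432, 0.4511]
ee_rot: [0.56, 0.432, 0.56, -0.432]
wrist_force: [0.6, -1.3, 0.4]
gripper_width: 0.0001
t 1.15 pos [ 0.4186 -0.3432  0.4511] yaw 14.69 q [-0.89  0.2   1.1  -0.    1.85 -1.15] F [ 0.6 -1.3  0.4] w 0.0001
shift [ 0.0011  0.3532 -0.1588]
turn -1.21
```

```bash
python3 - <<'E'
from h import *
E
sleep 0
python3 -m inch '[[[0,0.045,-0.02],-0.14],[[0,0.09,-0.04],-0.28],[[0,0.135,-0.06],-0.42],[[0,0.18,-0.08],-0.56],[[0,0.225,-0.1],-0.7]]' 0; python3 rel.py .72 -.10 .45 84
```

```text
t: 1.65
tcp_pos: [0.6118, -0.1903, 0.451]
ee_rot: [0.674, 0.214, 0.674, -0.214]
wrist_force: [0.4, -0.6, 0.6]
gripper_width: 0.0003
t 1.65 pos [ 0.6118 -0.1903  0.451 ] yaw 54.83 q [-0.48  0.41  0.81 -0.    1.93 -1.43] F [ 0.4 -0.6  0.6] w 0.0003
shift [0.001  0.1361 0.0364]
turn -0.509
```

```bash
python3 -m inch '[[[0,0.045,0.012],-0.14],[[0,0.09,0.024],-0.28],[[0,0.136,0.036],-0.42],[[0,0.136,0.036],-0.509],[[0,0.136,0.036],-0.509]]' 0; python3 rel.py .72 -.10 .30 .58 -.09 .28 84
python3 - <<'E'
from h import *
save('wrist','w1')
E
```

```text
t: 2.15
tcp_pos: [0.7203, -0.1009, 0.4481]
ee_rot: [0.705, 0.038, 0.708, -0.038]
wrist_force: [-0.2, 1.0, -0.5]
gripper_width: 0.0
t 2.15 pos [ 0.7203 -0.1009  0.4481] yaw 83.83 q [-0.29  0.64  0.44 -0.    2.07 -1.76] F [-0.2  1.  -0.5] w 0.0
shift [0.1481 0.0007 0.0003]
shift [ 0.1687 -0.0044 -0.1399]
turn -0.003
```

View pics/w1.png

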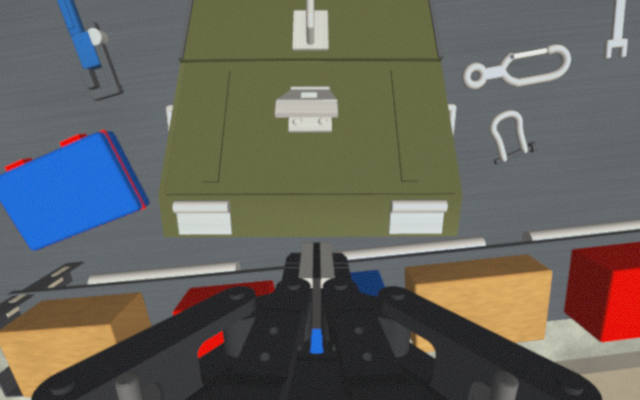

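The wrist view shows the strap toe at (307,105), the staple at (310,30), the spring hook's eye at (475,75) and its bowl at (565,60). Next I go down behind the strap and push it over.

```bash
python3 -m inch '[[[0.05,0,0],0],[[0.1,0,0],0],[[0.14,0,0],0],[[0.14,0,-0.03],0],[[0.14,0,-0.05],0]]' 0
python3 -m inch '[[[0,0,-0.02],0],[[0,0,-0.04],0],[[0.005,0,-0.06],0],[[0.01,0,-0.08],0],[[0.02,0,-0.1],0]]' 0
python3 rel.py .56 -.09 .26
```

```text
t: 2.7
tcp_pos: [0.666, -0.0974, 0.3095]
ee_rot: [0.704, 0.041, 0.707, -0.041]
wrist_force: [-0.1, 0.3, 0.7]
gripper_width: -0.0002
t: 3.2
tcp_pos: [0.5682, -0.0866, 0.2932]
ee_rot: [0.707, 0.04, 0.705, -0.041]
wrist_force: [0.4, 0.4, -0.3]
gripper_width: 0.0001
t 3.2 pos [ 0.5682 -0.0866  0.2932] yaw 83.38 q [-0.35  0.27  1.37 -0.    1.5  -1.8 ] F [ 0.4  0.4 -0.3] w 0.0001
shift [ 0.0332 -0.0043 -0.0079]
```

```bash
python3 -m inch '[[[0.01,0,-0.02],0],[[0.02,0,-0.04],0],[[0.025,0,-0.05],0],[[0.025,0,-0.05],0],[[0.025,0,-0.05],0]]' 0
python3 rel.py .56 -.09 .26
python3 - <<'E'
from h import *
save('scene','s2'); p=load('s2')['p'][130:230,200:360,::-1]; cv2.imwrite('pics/s2c.png',cv2.resize(p,None,fx=4,fy=4))
E
```

```text
t: 3.7
tcp_pos: [0.5199, -0.0808, 0.2676]
ee_rot: [0.707, 0.04, 0.705, -0.04]
wrist_force: [0.1, 0.5, -0.5]
gripper_width: -0.0002
t 3.7 pos [ 0.5199 -0.0808  0.2676] yaw 83.48 q [-0.37  0.19  1.53 -0.    1.41 -1.82] F [ 0.1  0.5 -0.5] w -0.0002
shift [ 0.0077 -0.0046  0.0409]
```

View pics/s2c.png

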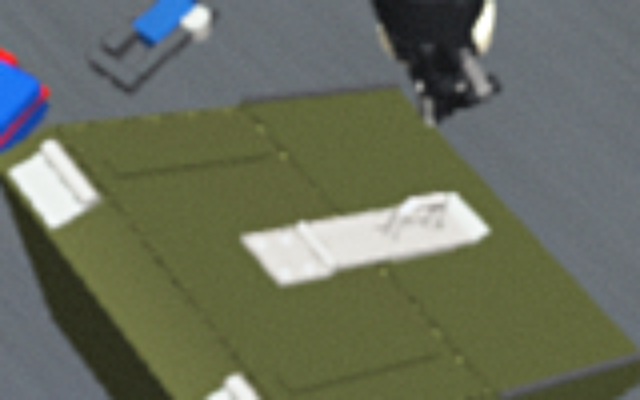

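The strap has dropped over the staple, at (430,215) in the crop. I lift off and look from above at both the staple and the hook.

```bash
python3 -m inch '[[[-0.05,0,0],0],[[-0.08,0.03,0.03],0],[[-0.1,0.07,0.05],0],[[-0.1,0.1,0.08],0],[[-0.1,0.1,0.08],0]]' 0.6
python3 - <<'E'
from h import *
save('wrist','w2')
E
python3 rel.py .61 .24 .2 186
```

```text
t: 4.25
tcp_pos: [0.6142, 0.0137, 0.3659]
ee_rot: [0.707, 0.039, 0.705, -0.037]
wrist_force: [0.1, -0.4, -0.8]
gripper_width: 0.0514
t 4.3 pos [0.6124 0.012  0.3655] yaw 83.78 q [-0.16  0.33  1.12  0.    1.69 -1.62] F [ 0.4 -0.9 -0.6] w 0.0514
shift [ 0.1655  0.2263 -0.027 ]
turn -1.784
```

View pics/w2.png

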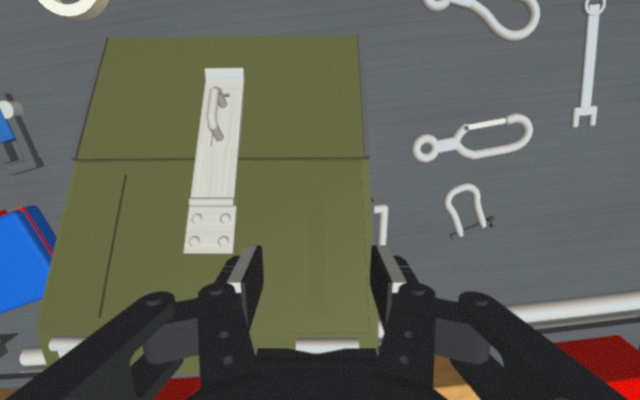

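The strap is down with the staple at (217,113) standing through its slot. The hook's eye is at (426,148), its gate at (488,124) and its bowl end at (532,127). I'll measure all of these.

Run:
```python
from h import *
z=load('w2');P=cloud(z);p=z['p'].astype(int)
sub=np.zeros(p.shape[:2],bool); sub[105:172,405:545]=1
m=(sub&(p.min(2)>125)).astype(np.uint8)
n,l,st,ce=cv2.connectedComponentsWithStats(m); k=1+np.argmax(st[1:,4]); 
print(st[1:][st[1:,4]>40])
cs,_=cv2.findContours((l==k).astype(np.uint8),cv2.RETR_EXTERNAL,cv2.CHAIN_APPROX_NONE)
c=max(cs,key=cv2.contourArea)
W=onz(z,c.reshape(-1,2),.007)[:,:2]
r=cv2.minAreaRect((W*1000).astype(np.float32)); print('rect',r, cv2.boxPoints(r).round(1))
# strap plane & heights
S=np.array([.5438,-.0895,.1226])
H=(P-np.array([.50746,-.09335,.0985]))@N
xs=np.array([.8245,-.0867,.559]); xs-=N*(xs@N); xs/=np.linalg.norm(xs); ys=np.cross(N,xs)
def info(u,v):
    q=P[v,u]-S; return (u,v,np.round([q@xs,q@ys,q@N],4).tolist())
for uv in [(215,180),(210,150),(230,150),(203,120),(236,120),(207,90),(238,90),(224,80),(224,73),(224,70),(120,100),(290,100),(330,140),(120,200),(290,220),(330,200)]: print(info(*uv))
blk=[(u,v) for v in range(84,146) for u in range(200,236)]
A=np.array([P[v,u]-S for u,v in blk]); B=np.c_[A@xs,A@ys,A@N]; t=B[:,2]>.02
print(t.sum(),B[t].mean(0),np.percentile(B[t],[2,50,98],axis=0).round(4))
```

```text
[[ 413  113  121   50 2199]]
rect ((613.185791015625, 259.586181640625), (59.0795783996582, 189.580810546875), 6.275334358215332) [[573.5 350.6]
 [594.2 162.1]
 [652.9 168.6]
 [632.2 357. ]]
(215, 180, [0.0759, 0.001, 0.0086])
(210, 150, [0.0397, -0.0082, 0.0079])
(230, 150, [0.0402, 0.0143, 0.0085])
(203, 120, [0.0019, -0.0199, 0.009])
(236, 120, [0.0009, 0.0175, 0.0068])
(207, 90, [-0.0399, -0.02, 0.0082])
(238, 90, [-0.0395, 0.0171, 0.0081])
(224, 80, [-0.053, -0.0005, 0.0095])
(224, 73, [-0.0609, -0.0005, 0.0124])
(224, 70, [-0.0642, -0.0004, 0.0136])
(120, 100, [-0.0328, -0.1286, 0.001])
(290, 100, [-0.0308, 0.0785, -0.0002])
(330, 140, [0.0241, 0.1256, 0.0007])
(120, 200, [0.0959, -0.1029, 0.002])
(290, 220, [0.1184, 0.0818, 0.0005])
(330, 200, [0.0968, 0.1242, 0.0017])
482 [0.0058156  0.00048055 0.03568031] [[-0.0224 -0.005   0.0212]
 [ 0.0085  0.0009  0.0379]
 [ 0.0266  0.004   0.0418]]
```

Run:
```python
from h import *
p=load('w2')['p'][50:180,180:260,::-1]; a=cv2.resize(p,None,fx=4.5,fy=4.5,interpolation=cv2.INTER_CUBIC)
p=load('w2')['p'][105:175,405:545,::-1]; b=cv2.resize(p,None,fx=3,fy=3,interpolation=cv2.INTER_CUBIC)
o=np.zeros((585,800,3),np.uint8); o[:585,:360]=a[:585]; o[:210,370:790]=b; cv2.imwrite('pics/w2c.png',o)
```

View pics/w2c.png

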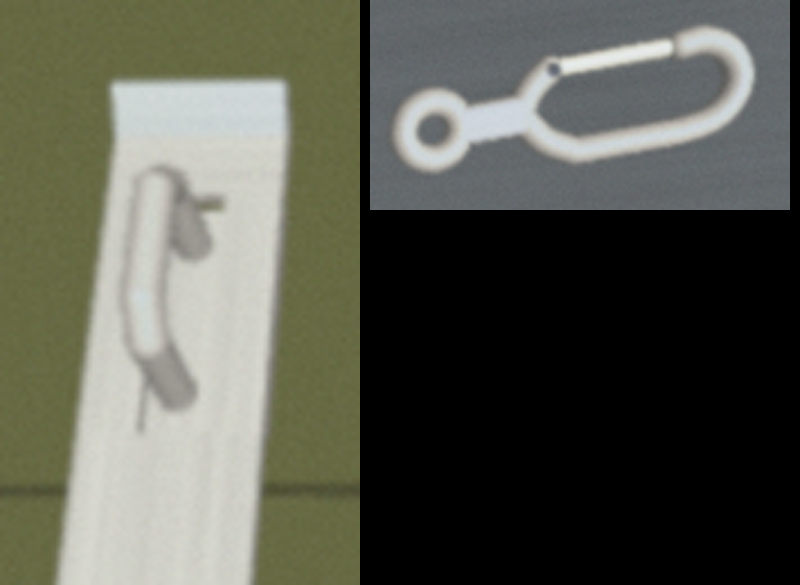

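```bash
python3 -m inch '[[[0,0.045,0],-0.14],[[0,0.09,0],-0.28],[[0,0.135,0],-0.42],[[0,0.18,0],-0.56],[[0,0.2,0],-0.7]]' 0.6
python3 -m inch '[[[0,0,0],-0.14],[[0.04,0,0],-0.28],[[0.08,0,0],-0.42],[[0.12,0,0],-0.56],[[0.16,0,0],-0.7]]' 0.6
python3 rel.py .6178 .2178 .15 185
```

```text
t: 4.8
tcp_pos: [0.6324, 0.212, 0.3661]
ee_rot: [0.676, -0.207, 0.676, 0.208]
wrist_force: [-0.1, 0.1, 0.6]
gripper_width: 0.0513
t: 5.3
tcp_pos: [0.6326, 0.208, 0.2052]
ee_rot: [0.564, -0.426, 0.564, 0.426]
wrist_force: [-0.2, 0.2, 0.1]
gripper_width: 0.0513
t 5.3 pos [0.6326 0.208  0.2052] yaw 164.11 q [ 0.15  0.48  1.27 -0.    1.39 -2.71] F [-0.2  0.2  0.1] w 0.0513
shift [0.0552 0.0169 0.0054]
turn -0.365
```

```bash
python3 -m inch '[[[0.02,0.0085,0.003],-0.14],[[0.05,0.0169,0.0054],-0.28],[[0.06,0.0169,0.0054],-0.34],[[0.06,0.0169,0.0054],-0.34],[[0.06,0.0169,0.0054],-0.34]]' 0.6
python3 - <<'E'
from h import *
save('wrist','w3')
E
python3 rel.py .6178 .2178 .003
```

```text
t: 5.8
tcp_pos: [0.6185, 0.2183, 0.1469]
ee_rot: [-0.486, 0.514, -0.486, -0.513]
wrist_force: [-0.8, 0.1, 1.2]
gripper_width: 0.051
t 5.85 pos [0.619  0.2186 0.1476] yaw -176.8 q [ 0.17  0.51  1.37 -0.    1.26 -3.03] F [0.1 1.3 0.7] w 0.0512
shift [ 0.1446  0.0015 -0.0007]
```

View pics/w3.png

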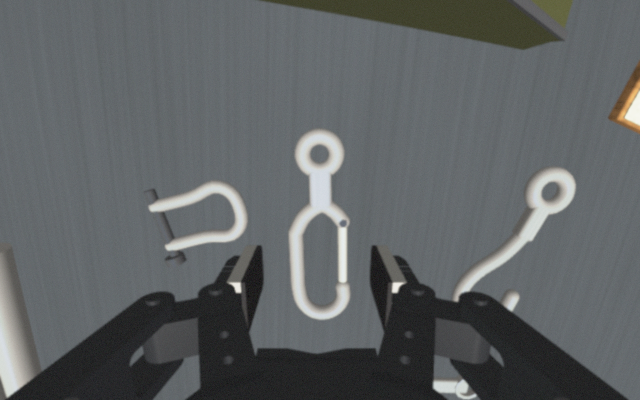

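The hook's neck is at (320,188), between the jaws, with the bystanders well clear.

```bash
python3 - <<'E'
from h import *
z=load('w3');p=z['p'].astype(int)
sub=np.zeros(p.shape[:2],bool); sub[120:325,285:352]=1
m=(sub&(p.min(2)>125)).astype(np.uint8)
n,l,st,ce=cv2.connectedComponentsWithStats(m); k=1+np.argmax(st[1:,4])
c=max(cv2.findContours((l==k).astype(np.uint8),cv2.RETR_EXTERNAL,cv2.CHAIN_APPROX_NONE)[0],key=cv2.contourArea)
W=onz(z,c.reshape(-1,2),.007)[:,:2]
r=cv2.minAreaRect((W*1000).astype(np.float32)); print(r,cv2.boxPoints(r).round(1))
print(onz(z,[[320,188],[319,154]],.007))
E
python3 -m inch '[[[0.03,0.0015,0],0],[[0.06,0.0015,0],0],[[0.09,0.0015,0],0],[[0.12,0.0015,0],0],[[0.125,0.0015,0],0]]' 0.6
python3 rel.py .6178 .2178 .003 184
```

```text
((615.5079345703125, 260.5384826660156), (59.32279586791992, 191.6222381591797), 5.6242499351501465) [[576.6 353. ]
 [595.4 162.3]
 [654.4 168.1]
 [635.6 358.8]]
[[0.61601444 0.2171274  0.007     ]
 [0.61872145 0.18641006 0.007     ]]
t: 6.35
tcp_pos: [0.6149, 0.2183, 0.0188]
ee_rot: [0.484, -0.513, 0.487, 0.515]
wrist_force: [-0.2, -0.4, -0.2]
gripper_width: 0.0514
t 6.35 pos [0.6149 0.2183 0.0188] yaw -176.75 q [ 0.17  0.64  1.5  -0.    1.01 -3.03] F [-0.2 -0.4 -0.2] w 0.0514
shift [ 0.0158 -0.003  -0.0007]
turn -6.296
```

```bash
python3 -m inch '[[[0.008,-0.002,0],0],[[0.015,-0.002,0],0],[[0.015,-0.002,0],0],[[0.015,-0.002,0],0],[[0.015,-0.002,0],0]]' 0.6
python3 -m inch '[[[0,0,0],0],[[0,0,0],0],[[0,0,0],0],[[0,0,0],0],[[0,0,0],0]]' 0
python3 -m inch '[[[-0.02,0,0],0],[[-0.05,0,0],0],[[-0.09,0,0],0],[[-0.13,0,0],0.0],[[-0.14,0,0],0.0]]' 0
python3 rel.py .5 .02 .22 -6
python3 - <<'E'
from h import *
save('wrist','w4');save('scene','s4')
p=load('s4')['p'][200:340,280:440,::-1]; cv2.imwrite('pics/s4c.png',cv2.resize(p,None,fx=4,fy=4))
E
```

```text
t: 6.85
tcp_pos: [0.6192, 0.2194, 0.0074]
ee_rot: [-0.486, 0.515, -0.485, -0.514]
wrist_force: [-0.5, 0.4, 0.7]
gripper_width: 0.0511
t: 7.35
tcp_pos: [0.6186, 0.2193, 0.007]
ee_rot: [-0.485, 0.514, -0.485, -0.514]
wrist_force: [-1.5, -0.7, 5.3]
gripper_width: 0.0175
t: 7.85
tcp_pos: [0.621, 0.2197, 0.1509]
ee_rot: [-0.487, 0.516, -0.483, -0.513]
wrist_force: [0.8, 0.6, -4.4]
gripper_width: 0.0181
t 7.85 pos [0.621  0.2197 0.1509] yaw -176.65 q [ 0.17  0.5   1.37 -0.    1.26 -3.03] F [ 0.8  0.6 -4.4] w 0.0181
shift [-0.0703  0.1319 -0.1922]
turn -2.978
```

View pics/w4.png

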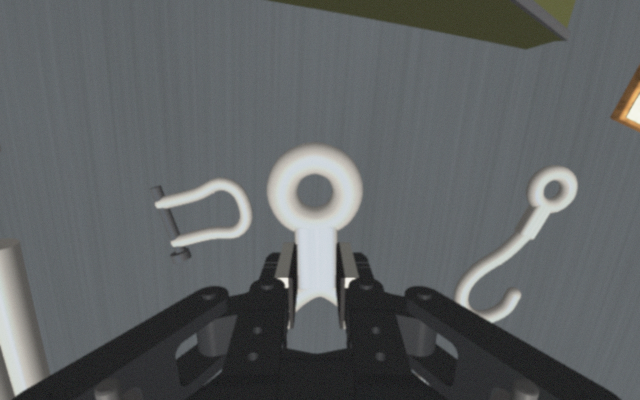

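View pics/s4c.png

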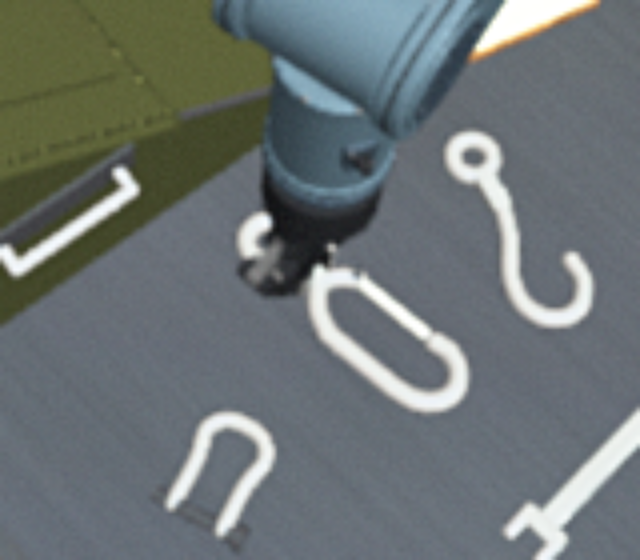

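The hook is gripped at the neck: its eye is at (315,190) in the wrist view and the loop is free in the scene view. Now I check its tilt and heading in the grip.

Run:
```python
from h import *
z=load('w4');P=cloud(z);p=z['p'].astype(int)
sub=np.zeros(p.shape[:2],bool); sub[140:300,262:370]=1
m=sub&(p.min(2)>140)&(z['d']>0)
Q=P[m];print('wrist eye/neck',m.sum(),np.percentile(Q[:,2],[5,50,95]).round(4))
for v in range(150,300,15):
    r=m[v]; 
    if r.any(): print(v,P[v][r].mean(0).round(4),P[v][r][:,2].max().round(4))
z=load('s4');P=cloud(z);p=z['p'].astype(int)
sub=np.zeros(p.shape[:2],bool); sub[262:310,355:400]=1
m=sub&(p.min(2)>140)&(P[:,:,2]>.06)
Q=P[m];c=Q.mean(0);print('scene loop',m.sum(),Q.min(0).round(3),Q.max(0).round(3))
A=np.c_[Q[:,0]-.62,Q[:,1]-.22,np.ones(len(Q))];co=np.linalg.lstsq(A,Q[:,2],rcond=None)[0];print('plane',co,np.std(A@co-Q[:,2]))
cc=max(cv2.findContours(m.astype(np.uint8),cv2.RETR_EXTERNAL,cv2.CHAIN_APPROX_NONE)[0],key=cv2.contourArea).reshape(-1,2)
W=onz(z,cc,.155)[:,:2]; r=cv2.minAreaRect((W*1000).astype(np.float32)); print(r,cv2.boxPoints(r).round(1))
```

```text
wrist eye/neck 8071 [0.1557 0.1579 0.1593]
150 [0.6244 0.1669 0.1571] 0.1585
165 [0.6242 0.1731 0.1582] 0.1599
180 [0.624  0.1798 0.1576] 0.1598
195 [0.6233 0.1864 0.1576] 0.1594
210 [0.623  0.1934 0.1574] 0.1596
225 [0.6225 0.2003 0.1578] 0.1595
240 [0.6214 0.2074 0.1579] 0.1591
255 [0.6205 0.2148 0.1581] 0.1596
270 [0.6203 0.2226 0.158 ] 0.1592
285 [0.6201 0.2274 0.1632] 0.1894
scene loop 467 [0.587 0.225 0.144] [0.651 0.355 0.187]
plane [ 0.02285441 -0.01357989  0.15572139] 0.003625228669560509
((621.1842651367188, 290.743896484375), (58.468936920166016, 130.119140625), 7.073785305023193) [[584.2 351.7]
 [600.2 222.6]
 [658.2 229.8]
 [642.2 358.9]]
```

```bash
python3 -m inch '[[[-0.045,0,0],0.14],[[-0.09,0,0],0.28],[[-0.135,0,0],0.42],[[-0.15,0.02,-0.03],0.56],[[-0.15,0.04,-0.06],0.7]]' 0
python3 rel.py .455 -.006 .30 -6
```

```text
t: 8.45
tcp_pos: [0.5825, 0.1569, 0.2962]
ee_rot: [0.633, -0.316, 0.632, 0.315]
wrist_force: [-0.2, -0.5, -3.0]
gripper_width: 0.0178
t 8.45 pos [0.5825 0.1569 0.2962] yaw 143.01 q [ 0.08  0.32  1.29 -0.    1.53 -2.42] F [-0.2 -0.5 -3. ] w 0.0178
shift [-0.0039  0.0038 -0.2068]
turn 2.601
```

```bash
python3 -m inch '[[[0,0,-0.03],0.14],[[0,0,-0.06],0.28],[[0,0,-0.09],0.42],[[0,0,-0.12],0.56],[[0,0,-0.15],0.7]]' 0
python3 -m inch '[[[0,0,0],0.14],[[0,0,0],0.28],[[0,0,0],0.42],[[0,0,0],0.56],[[0,0,0],0.7]]' 0
python3 -m inch '[[[0,0,0],0.14],[[0,0,0],0.28],[[0,0,0],0.42],[[0,0,0],0.56],[[0,0,0],0.7]]' 0
python3 rel.py .455 -.006 .30 -6
```

```text
t: 8.95
tcp_pos: [0.4902, 0.0361, 0.2928]
ee_rot: [0.701, -0.078, 0.705, 0.079]
wrist_force: [0.7, -0.4, -3.3]
gripper_width: 0.0179
t: 9.45
tcp_pos: [0.491, 0.0369, 0.2928]
ee_rot: [0.685, 0.167, 0.689, -0.167]
wrist_force: [-0.3, -0.4, -3.6]
gripper_width: 0.0179
t: 9.95
tcp_pos: [0.4911, 0.0371, 0.2929]
ee_rot: [0.586, 0.392, 0.59, -0.393]
wrist_force: [0.1, -0.2, -3.7]
gripper_width: 0.0176
t 9.95 pos [0.4911 0.0371 0.2929] yaw 22.58 q [-0.15  0.12  1.56  0.    1.47 -0.55] F [ 0.1 -0.2 -3.7] w 0.0176
shift [-0.007  -0.0499  0.0259]
turn 0.499
```

```bash
python3 -m inch '[[[0,-0.03,0.015],0.14],[[0,-0.05,0.026],0.28],[[0,-0.05,0.026],0.42],[[0,-0.05,0.026],0.5],[[0,-0.05,0.026],0.5]]' 0
python3 - <<'E'
from h import *
save('wrist','w5')
E
python3 rel.py .455 -.006 .132 -6
```

```text
t: 10.45
tcp_pos: [0.4553, -0.0065, 0.2935]
ee_rot: [-0.472, -0.524, -0.476, 0.526]
wrist_force: [-0.4, -0.2, -3.7]
gripper_width: 0.0176
t 10.5 pos [ 0.4555 -0.0064  0.2939] yaw -5.64 q [-0.26  0.05  1.63  0.    1.46 -0.16] F [-1.2 -0.1 -2.9] w 0.018
shift [ 0.1619  0.0002 -0.0002]
turn 0.006
```

View pics/w5.png

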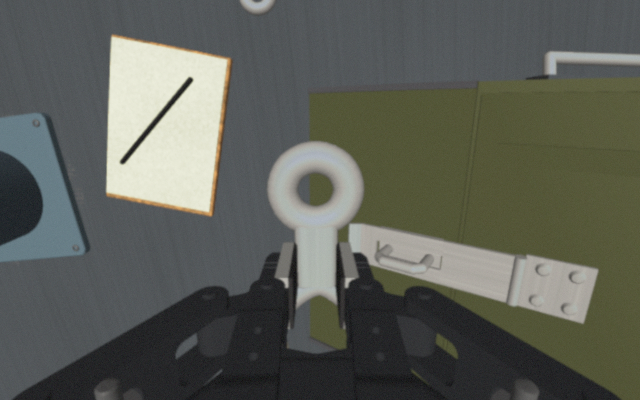

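The wrist view shows the hook's eye at (315,190) and the staple arch from (380,250) to (437,266). I'll refine the staple's position from it.

Run:
```python
from h import *
S=np.array([.544,-.0895,.1226])
xs=np.array([.8245,-.0867,.559]); xs-=N*(xs@N); xs/=np.linalg.norm(xs); ys=np.cross(N,xs)
print(xs,ys)
for nm,box in [('w5',(225,280,350,460)),('w2',(60,150,195,250)),('w1',(0,60,285,335))]:
    z=load(nm);P=cloud(z)-S; B=np.stack([P@xs,P@ys,P@N],-1)
    v0,v1,u0,u1=box; b=B[v0:v1,u0:u1].reshape(-1,3)
    t=b[(b[:,2]>.034)&(b[:,2]<.045)&(abs(b[:,0])<.05)&(abs(b[:,1])<.03)]
    print(nm,len(t),'arch top: x',np.percentile(t[:,0],[3,97]).round(4),'y',np.percentile(t[:,1],[3,50,97]).round(4),'zmax',np.percentile(t[:,2],95).round(4))
    f=b[(abs(b[:,2]-.008)<.004)]
    print('  strap y',np.percentile(f[:,1],[2,98]).round(4),'z',np.median(f[:,2]).round(4))
    l=b[(b[:,2]>.014)&(b[:,2]<.03)&(abs(b[:,1])<.012)&(abs(b[:,0])<.035)]; lo=l[l[:,0]<0]; hi=l[l[:,0]>0]
    print('  legs',len(lo),np.median(lo,0) if len(lo) else '',len(hi),np.median(hi,0) if len(hi) else '')
```

```text
[ 0.82452204 -0.08670235  0.55914766] [1.04419364e-01 9.94533328e-01 2.36626231e-04]
w5 421 arch top: x [-0.0166  0.0227] y [-0.0019  0.0033  0.0066] zmax 0.0406
  strap y [-0.0203  0.0246] z 0.0069
  legs 67 [-0.01741228  0.00540836  0.02169656] 86 [0.02614371 0.00549968 0.02290281]
w2 344 arch top: x [-0.0176  0.0218] y [-0.0048  0.0004  0.0038] zmax 0.0416
  strap y [-0.023  0.022] z 0.008
  legs 58 [-0.01900005  0.00244322  0.0205006 ] 84 [0.0255463  0.00148082 0.02288679]
w1 181 arch top: x [-0.0051  0.024 ] y [-0.0033  0.0015  0.0053] zmax 0.0415
  strap y [-0.0213  0.0235] z 0.0045
  legs 5 [-0.01965892  0.0063802   0.01700053] 87 [0.02775052 0.00125308 0.02229348]
```

```bash
python3 -m inch '[[[0.03,0.006,-0.005],0.006],[[0.06,0.006,-0.005],0.006],[[0.1,0.006,-0.005],0.006],[[0.13,0.006,-0.005],0.006],[[0.159,0.006,-0.005],0.006]]' 0
python3 -m inch '[[[0,0,0],0],[[0,0,0],0],[[0,0,0],0],[[0,0,0],0],[[0,0,0],0]]' 0
python3 rel.py .4621 -.0014 .1345 -6
python3 - <<'E'
from h import *
save('top','t6');save('scene','s6')
a=load('t6')['p'][170:250,270:390,::-1]; b=load('s6')['p'][130:230,260:380,::-1]
cv2.imwrite('pics/c6.png',np.hstack([cv2.resize(a,(396,264),interpolation=cv2.INTER_CUBIC),cv2.resize(b,(396,264),interpolation=cv2.INTER_CUBIC)]))
E
```

```text
t: 11.0
tcp_pos: [0.4617, -0.0017, 0.1346]
ee_rot: [-0.473, -0.525, -0.474, 0.526]
wrist_force: [0.2, -0.1, -3.8]
gripper_width: 0.0179
t: 11.5
tcp_pos: [0.4637, -0.0024, 0.1385]
ee_rot: [0.474, 0.526, 0.472, -0.525]
wrist_force: [0.4, 0.3, -3.9]
gripper_width: 0.0178
t 11.5 pos [ 0.4637 -0.0024  0.1385] yaw -6.06 q [-0.25  0.19  1.87  0.    1.08 -0.14] F [ 0.4  0.3 -3.9] w 0.0178
shift [ 0.004  -0.0017 -0.0008]
turn -0.001
```

View pics/c6.png

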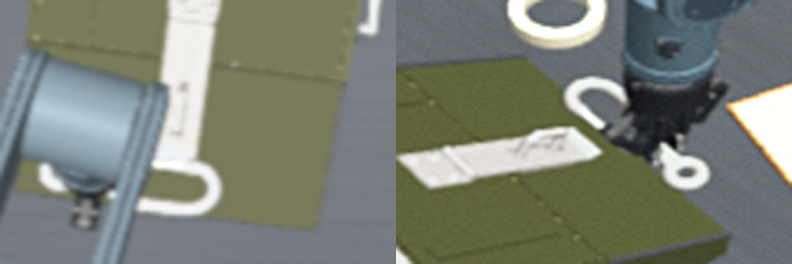

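Run:
```python
from h import *
L=[]
for i in range(6):
    snapshot('top') ; s=get_state(); L.append([*s['tcp_pos'],*s['q'][:3]])
L=np.array(L);print(L.round(4));print(L.mean(0).round(4))
z=load('t6');P=cloud(z)
# loop in top view: fit height using loop region
save('scene','s7'); z=load('s7');P=cloud(z);p=z['p'].astype(int)
sub=np.zeros(p.shape[:2],bool); sub[155:205,308:345]=1
m=sub&(p.min(2)>150)&(P[:,:,2]>.08); Q=P[m]; print(m.sum(),Q.mean(0),np.percentile(Q,[5,50,95],axis=0).round(4))
```

```text
[[ 0.4632 -0.0023  0.1379 -0.2465  0.1925  1.8699]
 [ 0.463  -0.0023  0.1377 -0.2466  0.1928  1.8701]
 [ 0.463  -0.0023  0.1376 -0.2465  0.1929  1.8702]
 [ 0.4629 -0.0022  0.1375 -0.2465  0.1931  1.8703]
 [ 0.4629 -0.0022  0.1374 -0.2466  0.1933  1.8704]
 [ 0.4629 -0.0022  0.1373 -0.2466  0.1934  1.8704]]
[ 0.463  -0.0023  0.1376 -0.2466  0.193   1.8702]
343 [ 0.48135235 -0.07111279  0.12794868] [[ 0.4356 -0.1225  0.0964]
 [ 0.4819 -0.0824  0.1352]
 [ 0.5251  0.0246  0.1467]]
```

```bash
python3 -m inch '[[[0,0.005,0],0],[[0,0.01,0],0],[[0,0.015,0],0],[[0,0.02,0],0],[[0,0.022,0],0]]' 0
python3 rel.py .4859 -.0039 .1345 -6
python3 - <<'E'
from h import *
save('top','t7');save('scene','s8')
print(get_state()['tcp_pos'])
a=load('t7')['p'][170:230,290:360,::-1]; b=load('s8')['p'][140:220,280:360,::-1]
cv2.imwrite('pics/c7.png',np.hstack([cv2.resize(a,(395,340),interpolation=cv2.INTER_CUBIC),cv2.resize(b,(395,340),interpolation=cv2.INTER_CUBIC)]))
E
```

```text
t: 12.45
tcp_pos: [0.4856, -0.0047, 0.1373]
ee_rot: [0.473, 0.526, 0.473, -0.526]
wrist_force: [-0.1, 0.2, -4.1]
gripper_width: 0.0178
t 12.45 pos [ 0.4856 -0.0047  0.1373] yaw -6.07 q [-0.24  0.23  1.82  0.    1.09 -0.13] F [-0.1  0.2 -4.1] w 0.0178
shift [ 0.0028  0.0003 -0.0008]
turn -0.001
[ 0.48510306 -0.00464379  0.13720264]
```

View pics/c7.png

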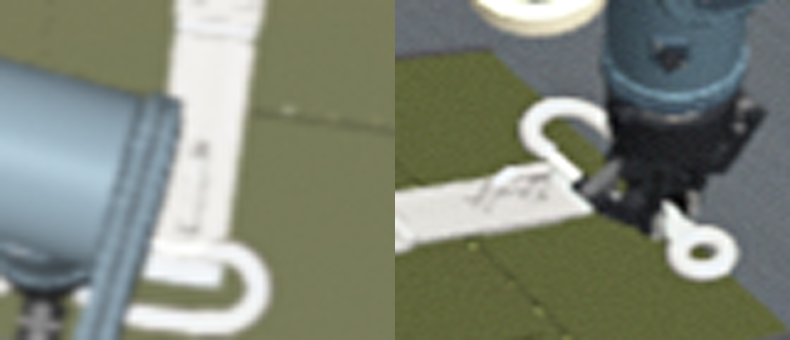

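```bash
python3 -m inch '[[[0.0015,0.001,-0.001],0],[[0.003,0.003,-0.001],0],[[0.003,0.005,-0.001],0],[[0.003,0.007,-0.001],0],[[0.003,0.008,-0.001],0]]' 0
python3 rel.py .4859 -.0039 .1345 -6
python3 -m inch '[[[0,0.003,0],0],[[0,0.006,0],0],[[0,0.008,0],0],[[0,0.01,0],0],[[0,0.01,0],0]]' 0
python3 rel.py .4859 -.0039 .1345 -6
```

```text
t: 13.05
tcp_pos: [0.4921, -0.0042, 0.134]
ee_rot: [-0.472, -0.525, -0.473, 0.526]
wrist_force: [-3.1, 0.4, -4.7]
gripper_width: 0.0177
t 13.05 pos [ 0.4921 -0.0042  0.134 ] yaw -6.09 q [-0.24  0.25  1.81  0.    1.09 -0.13] F [-3.1  0.4 -4.7] w 0.0177
shift [-0.0005 -0.0062  0.0004]
turn -0.002
t: 13.55
tcp_pos: [0.5025, -0.0055, 0.134]
ee_rot: [-0.472, -0.526, -0.473, 0.526]
wrist_force: [-4.8, 0.1, -4.1]
gripper_width: 0.0182
t 13.55 pos [ 0.5025 -0.0055  0.134 ] yaw -6.09 q [-0.23  0.27  1.78 -0.    1.09 -0.13] F [-4.8  0.1 -4.1] w 0.0182
shift [-0.0004 -0.0167  0.0002]
turn -0.001
```

```bash
python3 -m inch '[[[0,0.003,0],0],[[0,0.006,0],0],[[0,0.008,0],0],[[0,0.01,0],0],[[0,0.01,0],0]]' 0
python3 rel.py .5178 -.0073 .1345 -6
python3 -m inch '[[[0,0.0015,0],0],[[0,0.003,0],0],[[0,0.0045,0],0],[[0,0.006,0],0],[[0,0.006,0],0]]' 0
python3 rel.py .5178 -.0073 .1345 -6
python3 - <<'E'
from h import *
save('top','t9');save('scene','s9')
a=load('t9')['p'][170:230,290:360,::-1]; b=load('s9')['p'][140:220,280:360,::-1]
cv2.imwrite('pics/c9.png',np.hstack([cv2.resize(a,(395,340),interpolation=cv2.INTER_CUBIC),cv2.resize(b,(395,340),interpolation=cv2.INTER_CUBIC)]))
E
```

```text
t: 14.05
tcp_pos: [0.5116, -0.0061, 0.1335]
ee_rot: [-0.472, -0.525, -0.474, 0.526]
wrist_force: [-6.0, 1.8, -6.8]
gripper_width: 0.0176
t 14.05 pos [ 0.5116 -0.0061  0.1335] yaw -6.11 q [-0.23  0.28  1.76  0.    1.1  -0.12] F [-6.   1.8 -6.8] w 0.0176
shift [-0.001   0.0063  0.0006]
turn -0.002
t: 14.55
tcp_pos: [0.5168, -0.0065, 0.1331]
ee_rot: [-0.471, -0.525, -0.474, 0.527]
wrist_force: [-5.7, 0.9, -7.5]
gripper_width: 0.0179
t 14.55 pos [ 0.5168 -0.0065  0.1331] yaw -6.11 q [-0.23  0.29  1.75  0.    1.11 -0.12] F [-5.7  0.9 -7.5] w 0.0179
shift [-0.0014  0.0011  0.0007]
turn -0.002
```

View pics/c9.png

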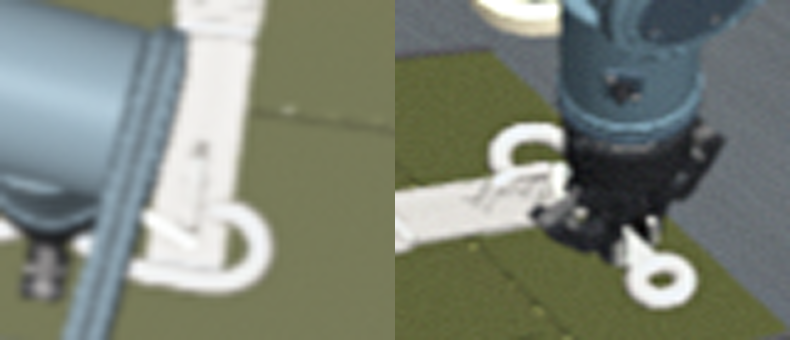

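The gate has swung in, at (170,230) in the crop, and the nose at (215,208) is past the leg. Now I slide towards the eye to seat the leg in the bowl.

```bash
python3 -m inch '[[[-0.0005,0.001,0],0],[[-0.0005,0.001,-0.006],0],[[-0.0005,0.001,-0.012],0],[[-0.0005,0.001,-0.018],0],[[-0.0005,0.001,-0.024],0]]' 0
python3 rel.py .5178 .0297 .134 -6
python3 -m inch '[[[0,0,-0.002],0],[[0,0,-0.004],0],[[0,0,-0.006],0],[[0,0,-0.008],0],[[0,0,-0.008],0]]' 0
python3 rel.py .5178 .0297 .134 -6
python3 - <<'E'
from h import *
save('top','t10');save('scene','s10')
a=load('t10')['p'][170:230,290:360,::-1]; b=load('s10')['p'][140:220,280:360,::-1]
cv2.imwrite('pics/c10.png',np.hstack([cv2.resize(a,(395,340),interpolation=cv2.INTER_CUBIC),cv2.resize(b,(395,340),interpolation=cv2.INTER_CUBIC)]))
E
```

```text
t: 15.15
tcp_pos: [0.524, 0.0166, 0.1356]
ee_rot: [0.474, 0.526, 0.472, -0.525]
wrist_force: [0.0, 0.0, -3.4]
gripper_width: 0.0179
t 15.15 pos [0.524  0.0166 0.1356] yaw -6.04 q [-0.18  0.3   1.73 -0.    1.11 -0.08] F [ 0.   0.  -3.4] w 0.0179
shift [ 0.0016 -0.0076 -0.0124]
turn -0.001
t: 15.65
tcp_pos: [0.5235, 0.0246, 0.135]
ee_rot: [0.473, 0.526, 0.473, -0.526]
wrist_force: [1.2, 0.0, -2.7]
gripper_width: 0.0175
t 15.65 pos [0.5235 0.0246 0.135 ] yaw -6.06 q [-0.17  0.3   1.73 -0.    1.11 -0.06] F [ 1.2  0.  -2.7] w 0.0175
shift [ 0.001  -0.0062 -0.0045]
turn -0.001
```

View pics/c10.png

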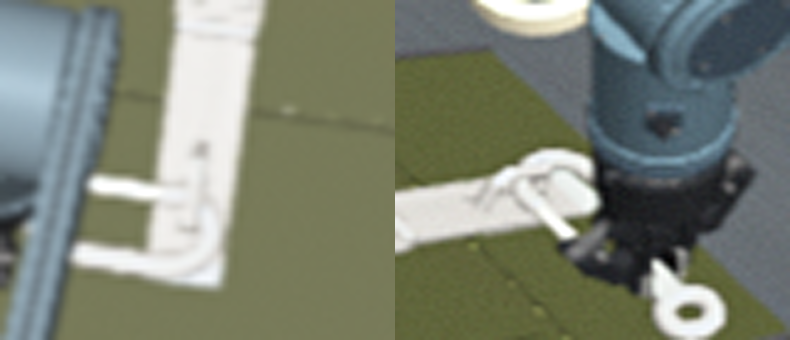

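The gate is shut again, at (135,188) in the crop, with the leg inside the bowl. Now the tug.

```bash
python3 -m inch '[[[0,0,-0.002],0],[[0,0,-0.004],0],[[0,0,-0.006],0],[[0,0,-0.007],0],[[0,0,-0.007],0]]' 0
python3 rel.py .5178 .0297 .134 -6
```

```text
t: 16.25
tcp_pos: [0.5242, 0.0263, 0.1349]
ee_rot: [-0.475, -0.524, -0.471, 0.528]
wrist_force: [-0.5, -19.9, -5.3]
gripper_width: 0.0178
t 16.25 pos [0.5242 0.0263 0.1349] yaw -6.04 q [-0.16  0.3   1.73 -0.01  1.11 -0.05] F [ -0.5 -19.9  -5.3] w 0.0178
shift [ 0.0009 -0.0067 -0.0027]
turn -0.001
```

```bash
python3 - <<'E'
from h import *
save('scene','s11'); save('top','t11')
a=load('t11')['p'][170:230,290:360,::-1]; b=load('s11')['p'][140:220,280:360,::-1]
cv2.imwrite('pics/c11.png',np.hstack([cv2.resize(a,(395,340),interpolation=cv2.INTER_CUBIC),cv2.resize(b,(395,340),interpolation=cv2.INTER_CUBIC)]))
E
python3 -m inch '[[[0,0,0],0],[[0,0,0.003],0],[[0,0,0.006],0],[[0,0,0.008],0],[[0,0,0.008],0]]' 0
python3 rel.py .5249 .0221 .134 -6
```

```text
t: 16.85
tcp_pos: [0.5228, 0.0236, 0.1348]
ee_rot: [-0.473, -0.526, -0.473, 0.526]
wrist_force: [0.4, -1.2, -3.4]
gripper_width: 0.0177
t 16.85 pos [0.5228 0.0236 0.1348] yaw -6.08 q [-0.17  0.3   1.73  0.    1.11 -0.06] F [ 0.4 -1.2 -3.4] w 0.0177
shift [0.0008 0.0022 0.0012]
turn -0.001
```

View pics/c11.png

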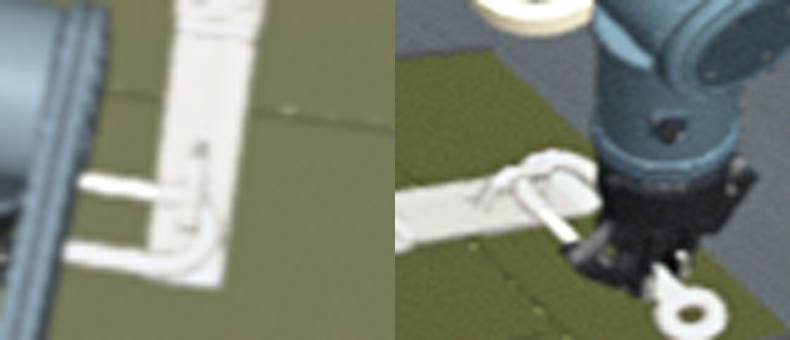

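The gate stayed shut while I tugged with about 20 N. I now swing the hook around the leg so its eye points downslope, ready for a gentle release.

```bash
python3 -m inch '[[[0,-0.01,0.002],-0.1],[[0,-0.0205,0.0038],-0.2],[[0,-0.031,0.0065],-0.3],[[0,-0.0411,0.0102],-0.4],[[0,-0.0508,0.015],-0.5]]' 0
python3 rel.py .4696 .0134 .134
```

```text
t: 17.35
tcp_pos: [0.4699, 0.0147, 0.1346]
ee_rot: [0.589, 0.391, 0.59, -0.391]
wrist_force: [-0.5, -1.2, -3.1]
gripper_width: 0.0179
t 17.35 pos [0.4699 0.0147 0.1346] yaw 22.84 q [-0.21  0.21  1.86  0.    1.08 -0.61] F [-0.5 -1.2 -3.1] w 0.0179
shift [ 0.0006 -0.0008  0.0011]
```

```bash
python3 -m inch '[[[0,-0.0108,0.0005],-0.1],[[0,-0.0215,0.0022],-0.2],[[0,-0.0319,0.0048],-0.3],[[0,-0.0421,0.0085],-0.4],[[0,-0.0518,0.0132],-0.5]]' 0
python3 rel.py .4262 -.0218 .134
python3 -m inch '[[[0,-0.0108,0.0005],-0.1],[[0,-0.0215,0.0022],-0.2],[[0,-0.0319,0.0048],-0.3],[[0,-0.0421,0.0085],-0.4],[[0,-0.0518,0.0132],-0.5]]' 0
python3 rel.py .4062 -.074 .134 84
python3 - <<'E'
from h import *
save('scene','s12'); save('top','t12')
a=load('t12')['p'][160:260,290:390,::-1]; b=load('s12')['p'][120:220,270:370,::-1]
cv2.imwrite('pics/c12.png',np.hstack([cv2.resize(a,(395,395),interpolation=cv2.INTER_CUBIC),cv2.resize(b,(395,395),interpolation=cv2.INTER_CUBIC)]))
E
```

```text
t: 17.85
tcp_pos: [0.4274, -0.0177, 0.1348]
ee_rot: [0.667, 0.233, 0.668, -0.233]
wrist_force: [1.3, -0.4, -4.0]
gripper_width: 0.0176
t 17.85 pos [ 0.4274 -0.0177  0.1348] yaw 51.49 q [-0.3   0.14  1.95  0.    1.06 -1.2 ] F [ 1.3 -0.4 -4. ] w 0.0176
shift [ 0.0008 -0.004   0.0016]
t: 18.35
tcp_pos: [0.4052, -0.0663, 0.1347]
ee_rot: [0.704, 0.061, 0.705, -0.061]
wrist_force: [-0.0, 0.8, -4.6]
gripper_width: 0.0179
t 18.35 pos [ 0.4052 -0.0663  0.1347] yaw 80.13 q [-0.44  0.11  1.99  0.    1.05 -1.83] F [-0.   0.8 -4.6] w 0.0179
shift [ 0.0007 -0.0074  0.0023]
turn -0.067
```

View pics/c12.png

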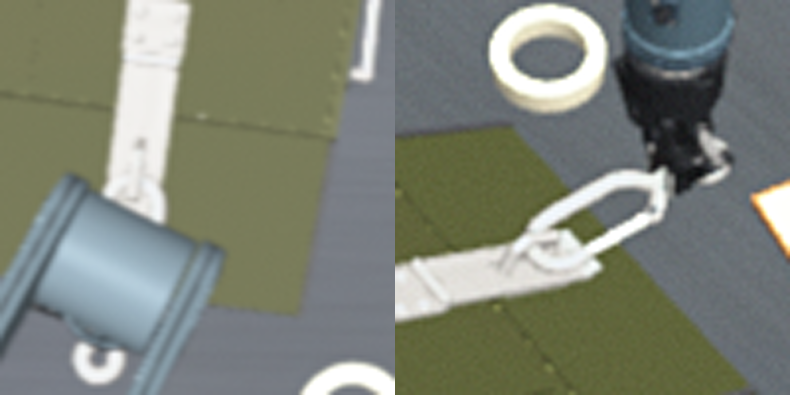

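The hook now points up the slope, its bowl around the lower leg at (550,250) in the right crop. I'll lower the eye so the hook pivots down towards the face.

```bash
python3 -m inch '[[[0.006,0,0.0006],0],[[0.012,0,0.0015],0],[[0.018,0,0.0026],0],[[0.024,0,0.004],0],[[0.0294,0,0.0054],0]]' 0
python3 rel.py .4062 -.074 .134 84
python3 - <<'E'
from h import *
save('scene','s13'); save('wrist','w13')
a=load('w13')['p'][::-1][::-1][:,:,::-1]; b=load('s13')['p'][120:220,270:370,::-1]
cv2.imwrite('pics/c13.png',np.hstack([cv2.resize(a,(395,247)),cv2.resize(b,(395,247),interpolation=cv2.INTER_CUBIC)]))
E
```

```text
t: 18.95
tcp_pos: [0.4098, -0.0666, 0.1044]
ee_rot: [0.703, 0.063, 0.705, -0.062]
wrist_force: [-6.2, -0.9, -0.1]
gripper_width: 0.0178
t 18.95 pos [ 0.4098 -0.0666  0.1044] yaw 79.82 q [-0.43  0.16  2.01 -0.    0.97 -1.82] F [-6.2 -0.9 -0.1] w 0.0178
shift [-0.0296 -0.0079 -0.0023]
turn -0.073
```

View pics/c13.png

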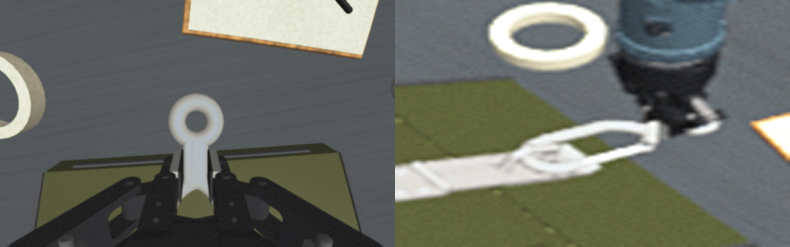

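```bash
python3 -m inch '[[[0.006,0,-0.0015],0],[[0.012,0,-0.001],0],[[0.018,0,0.001],0],[[0.022,0,0.002],0],[[0.026,0,0.003],0]]' 0
python3 rel.py .4062 -.074 .134 84
python3 - <<'E'
from h import *
save('scene','s14'); 
b=load('s14')['p'][130:200,290:370,::-1]
cv2.imwrite('pics/c14.png',cv2.resize(b,(640,560),interpolation=cv2.INTER_CUBIC))
E
```

```text
t: 19.55
tcp_pos: [0.4146, -0.0681, 0.079]
ee_rot: [0.704, 0.062, 0.704, -0.062]
wrist_force: [-0.9, 1.5, 0.4]
gripper_width: 0.0178
t 19.55 pos [ 0.4146 -0.0681  0.079 ] yaw 79.87 q [-0.43  0.2   2.04  0.    0.9  -1.82] F [-0.9  1.5  0.4] w 0.0178
shift [-0.055  -0.0072 -0.0072]
turn -0.072
```

View pics/c14.png

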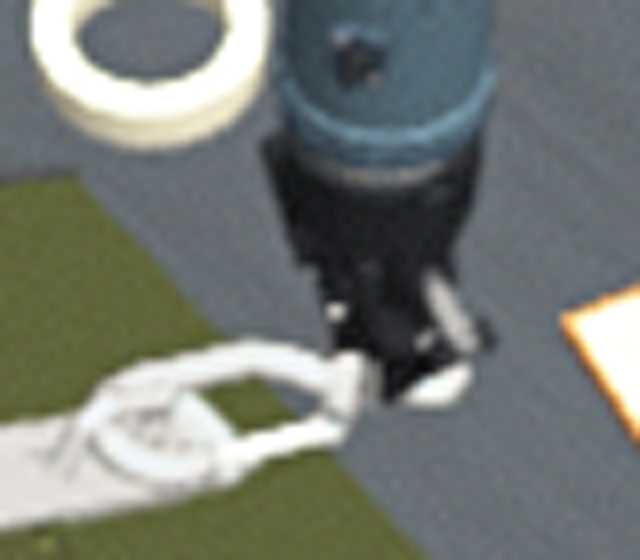

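```bash
python3 -m inch '[[[0.002,0,0],0],[[0.003,0,0],0],[[0.003,0,0],0],[[0.003,0,0],0],[[0.003,0,0],0]]' 0.5
python3 -m inch '[[[-0.01,0,0],0],[[-0.04,0,0],0],[[-0.08,0,0],0],[[-0.12,0,0],0],[[-0.15,0,0],0]]' 0.5
python3 rel.py .4062 -.074 .134 84
python3 -m inch '[[[-0.03,0,-0.01],0],[[-0.06,0,-0.02],0],[[-0.06,0,-0.03],0],[[-0.06,0,-0.03],0],[[-0.06,0,-0.03],0]]' 0.5
python3 - <<'E'
from h import *
save('scene','s15');save('wrist','w15');save('top','t15')
b=load('s15')['p'][130:220,270:370,::-1]; a=load('t15')['p'][160:250,280:380,::-1]
cv2.imwrite('pics/c15.png',np.hstack([cv2.resize(a,(395,355),interpolation=cv2.INTER_CUBIC),cv2.resize(b,(395,355),interpolation=cv2.INTER_CUBIC)]))
E
```

```text
t: 20.1
tcp_pos: [0.4145, -0.0683, 0.0766]
ee_rot: [0.705, 0.062, 0.704, -0.062]
wrist_force: [0.4, -0.0, 0.2]
gripper_width: 0.0429
t: 20.6
tcp_pos: [0.4147, -0.0683, 0.2298]
ee_rot: [0.705, 0.062, 0.703, -0.063]
wrist_force: [0.3, -0.8, -0.0]
gripper_width: 0.0429
t 20.6 pos [ 0.4147 -0.0683  0.2298] yaw 79.87 q [-0.43  0.02  1.82  0.    1.3  -1.82] F [ 0.3 -0.8 -0. ] w 0.0429
shift [ 0.0958 -0.007  -0.0077]
turn -0.072
t: 21.1
tcp_pos: [0.3842, -0.0627, 0.2859]
ee_rot: [0.704, 0.063, 0.705, -0.062]
wrist_force: [0.1, 0.3, -0.4]
gripper_width: 0.0429
```

View pics/c15.png

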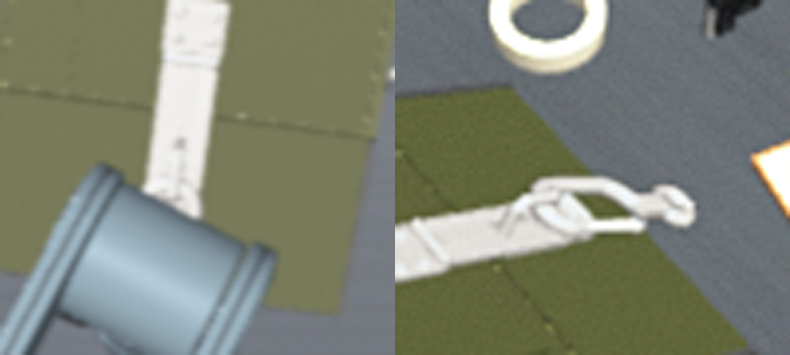

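View pics/w15.png

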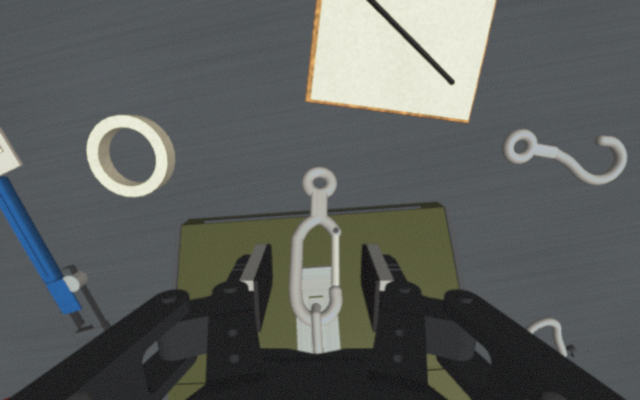

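The hook hangs from the lower leg with its gate shut, at (335,260) in the wrist view; the leg passes the bowl at (318,310). I back off a little and check the heights.

```bash
python3 -m inch '[[[-0.03,0,0.02],0],[[-0.06,0,0.05],0],[[-0.09,0,0.08],0],[[-0.1,0,0.1],0],[[-0.1,0,0.1],0]]' 0.5
python3 -m inch '[[[0,0,0.03],0],[[0,0,0.06],0],[[0,0,0.08],0],[[0,0,0.08],0],[[0,0,0.08],0]]' 0.5
python3 - <<'E'
from h import *
save('wrist','w16')
E
python3 rel.py
```

```text
t: 21.75
tcp_pos: [0.4858, -0.0813, 0.3863]
ee_rot: [0.705, 0.062, 0.704, -0.062]
wrist_force: [0.1, 0.3, -0.3]
gripper_width: 0.0426
t: 22.25
tcp_pos: [0.5609, -0.0943, 0.3848]
ee_rot: [0.703, 0.063, 0.706, -0.062]
wrist_force: [-0.6, -0.2, -0.0]
gripper_width: 0.0428
t 22.3 pos [ 0.5607 -0.0942  0.3855] yaw 79.88 q [-0.36  0.24  1.19 -0.    1.71 -1.76] F [-0.2  1.   0.4] w 0.0425
```

View pics/w16.png

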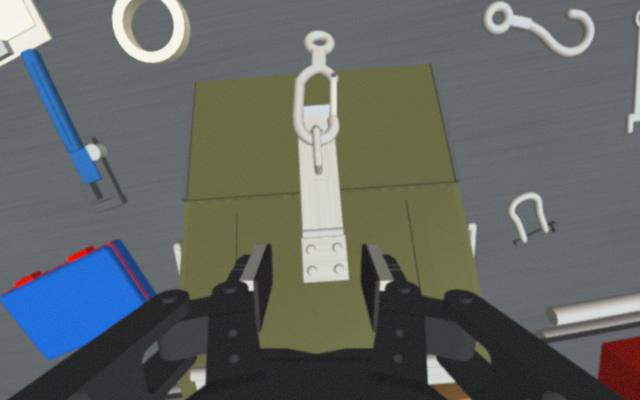

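Run:
```python
from h import *
S=np.array([.5462,-.0887,.124])
xs=np.array([.82452,-.0867,.55915]); ys=np.cross(N,xs)
z=load('w16');P=cloud(z)-S; B=np.stack([P@xs,P@ys,P@N],-1)
for u,v,n in [(318,34,'eye rim'),(319,60,'neck'),(300,90,'back'),(299,115,'back2'),(334,92,'gate'),(336,125,'nose'),(305,132,'bowl'),(330,137,'bowl'),(318,128,'arch low'),(318,165,'arch high'),(306,180,'strap'),(338,180,'strap'),(322,210,'strap'),(311,110,'toe'),(240,130,'apron'),(400,130,'apron'),(240,240,'lid'),(420,240,'lid')]:
    b=B[v-1:v+2,u-1:u+2].reshape(-1,3); print(n,np.nanmedian(b,0).round(4))
p=z['p'][20:185,270:365,::-1]; cv2.imwrite('pics/c16.png',cv2.resize(p,None,fx=3.5,fy=3.5,interpolation=cv2.INTER_CUBIC))
```

```text
eye rim [-0.1816  0.013   0.0165]
neck [-0.1316  0.0113  0.0216]
back [-0.0825 -0.0159  0.0268]
back2 [-0.0427 -0.0185  0.0304]
gate [-0.0802  0.0273  0.02  ]
nose [-0.0271  0.0255  0.0268]
bowl [-0.018  -0.0123  0.0314]
bowl [-0.0116  0.017   0.0268]
arch low [-0.0174  0.0034  0.0391]
arch high [0.0253 0.0004 0.0298]
strap [ 0.0334 -0.0154  0.0071]
strap [0.0356 0.023  0.0072]
strap [0.0729 0.0014 0.008 ]
toe [-0.0615 -0.0038  0.0116]
apron [-0.047  -0.0989  0.0001]
apron [-0.0291  0.1084  0.0007]
lid [ 0.1003 -0.0964  0.0009]
lid [0.1154 0.1097 0.0047]
```

View pics/c16.png

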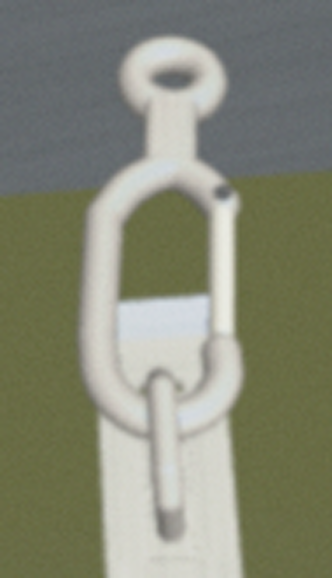

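The strap is flat at 7 to 8 mm and the lid sits level with the face. The gate is shut onto the nose and one leg is in the bowl, so I hand in.

```bash
python3 -c "
from workcell import *
print(close_job())"
```

```text
the job is handed in; nothing more can be done
None
```

The spring hook is clipped around the staple's lower leg, with the hasp folded down and the lid shut. I handed the job in at about 22 s of the 64 s allowed. It reports no verdict, so the result rests on my own checks.

- **Hasp:** I pushed the strap over from behind with the closed fingers, and it fell shut over the staple.
- **Clipping:** I gripped the hook at the neck, turned it so the gate faced the lower leg and pressed. The pictures showed the gate swung in, then shut behind the leg.
- **Tug:** The pull towards the eye read about 20 N at the end of that move, more than the 10 N asked for. The gate stayed shut and the hook held.
- **Letting go:** I swung the eye downslope, lowered it close to the face and released.

**Last checks:**
- The strap lies 7–8 mm above the face, so it is flat.
- The lid measures 1–5 mm above the face plane at two points; I put the 5 mm reading down to depth noise.
- The gate rests on the nose, one leg is in the bowl and the other is outside the loop.
- The gripper stands well clear with no contact force.
- I saw no bystander moved, but I judged that by eye, not by measuring. I also judged from pictures, not a speed reading, that the hook was at rest.

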